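# Build the escape-wheel stack on the assembly arbor

### The arm

A 6-joint arm with a two-finger parallel gripper is mounted at the origin on the work surface. World frame = base frame: x ahead of the robot, y to its left, z up, the work surface at z = 0. Lengths are in m, angles in rad, forces in N, time in s.
With the tool pointing down it reaches from about 0.375 to 0.925 m from the base axis. Payload 5.7 kg.
Tool frame: the origin (TCP) lies between the finger pads; the fingertips stand manip.tip_extent ahead of it and the grasp point (between the pads) lies 11 mm behind it (manip.tip_extent is the distance from the TCP to the fingertips, in m); z points along the fingers, y is the line along which they close (so a half turn about z gives the same grasp; the last joint's range is limited). The gripper opens to 88 mm and grips with 3 to 60 N. Pads are 20 mm wide; open, the fingers measure 115 mm over their backs; the gripper's body (75 mm by 178 mm) begins 61 mm behind the grasp point.
Start: joints at [1.053, 0.359, 1.51, -0, 1.272, -0.115], TCP at [0.235, 0.552, 0.231] pointing down, gripper open.
Joint ranges: [-2.97, 2.97], [-1.01, 2.36], [0.21, 2.38], [-0.96, 4.11], [0.2, 2.71], [-2.98, 2.98]. Speed limits (rad/s): [2.39, 2.39, 3.14, 3.14, 3.14, 3.14].

### API

Orientations are given as a rotation vector (axis times angle).
In Python, from cell import sensors, eyes, manip gives the robot as it stands.
- The arm moves only by the tool arm_command, never from a script. Its arguments are lists of equal length, an entry for each row: "fingers": the closure in counts, from 0 (fully open) to 255 (shut); "offset": the shift along the tool's x, y, z in mm, a list of three; "yaw": the turn about the tool's z in degrees. A call has exactly 8 rows; each row shifts and turns the commanded pose from where the row before left it, along the tool's axes as they then stand; what a row does not reach is not made up. A row lasts 1/12 s, in which the tool goes at most 41.7 mm and 7.16 degrees, less where a joint would pass 70% of its speed; a pose out of reach is approached as far as the arm can. A call is refused whole if a number of a shift passes 41.7 or a number of a turn 7.16, either way. A call with a gripper value outside its range is refused whole. The fingers move at their own pace and stop on an object; the grip force is fixed at half the most. Time passes only in rows, so rows that do not move let the fingers close, or fill a call up. It gives the time, the measured TCP pose, the force, the opening and the grip force at its end, in the units of the state.
- sensors.observe(): the state, without advancing time (a new reading comes with each control period).
- eyes.camera(name): name is "side" or "top" or "wrist"; returns (picture, depth): 400x640x3 uint8, blue, green, red; 400x640 float32, m along the optical axis (not along the pixel's ray), 0 where there is no reading.
- eyes.get_calibration(name): a dict with "camera_matrix" (3x3 intrinsics, pixels), "D" ([k1, k2, p1, p2, k3] as OpenCV has them; the pictures are not rectified), "rvec" (rotation vector, rad) and "tvec" (3), from world to camera coordinates, as OpenCV has them. Camera axes: x right, y down, z forward; pixel columns grow to the right and rows downward; lengths in m; the calibration is good to about 2 mm. A picture is of the moment at which its call begins: read the wrist's pose just before it. get_calibration takes no time and is no camera call; for the wrist camera it gives the pose at the moment of the call.
- manip.close_job(): hands the job in; it is judged then, once.
Trained networks look in the newest picture that a camera, given by its name, has taken for a name from the list of things; names that differ only in an ending like _2 or _b are one class to them, and where a whole thing is asked for, a point or a joint stands for the part that bears it (a point fixed in the world has none). Each returns a list of dicts, best first, with "conf" (0 to 1); they miss things now and then, are a little off and sometimes report something else, mostly with a low value. They report only what shows in the picture. A call takes as long as a camera call.
- eyes.look_for(camera, target): "location" ([row, column] in pixels, amid what is visible of it).
The state is a dict: "t": time; "q": joint angles; "joint_vel": joint speeds; "joint_torque": joint torques, N m; "tcp_pos": TCP position; "tcp_rot": TCP orientation; "ft_force": force on the tool from outside, world axes, zero at the start; "moment": the same for the moment, N m; "opening": finger opening in m; "grasp_force": force on a finger pad.
Only numpy, scipy, OpenCV 4.12 (cv2) and the standard library are available. Lean on these libraries where they do the work, as an engineer would, in place of code of your own. Each camera call takes 0.05 s, during which the arm holds its last target. There are 200 camera calls.

### The job

Thread three parts onto the stand's upright arbor in this order: the plain brass spacer tube, then the escape wheel with its hub up, then the steel bushing, flange down. Lower the parts, do not drop or force them; push the bushing down against the drag of the arbor's spring blades until it meets the wheel's hub and bed the stack with a short firm push: about 12 N on the wheel over and above that drag (8 N at least), and never more than 20 N on any of the parts. Let go, and leave everything else on the table where it lies.

Things in the scene. Friction and masses are not known exactly. Their poses are not given: they have to be found in the camera images.
- stand: Fixed stand, origin at the centre of its underside on the table, z up. Dark steel base disc 100 mm across, 10 mm high; on it a shoulder ring 44 mm across (stiffly sprung, 25 N per mm) whose flat top, where the stack begins, is set anywhere from 14 to 20 mm up (not measured: feel for it); on the axis an upright steel arbor: 20 mm in diameter up to 43 mm, a cone from 43 to 50, a 14 mm neck up to 83 mm, then a lead-in cone.
- stand_tip (a point): Top of the arbor, on its axis, 90 mm above the table, where the lead-in cone is 6 mm across. Below it three spring blades stand proud of the neck between about 55 and 82 mm above the table, to a circle about 18 mm across. They pass through the 22 mm bores of spacer and wheel but grip the 16.4 mm bore of the bushing with some 2 to 8 N of drag: it stays where it is left and has to be pushed down.
- spacer: Spacer: plain brass tube, standing, 36 mm outside, 22 mm bore, 20 mm high, about 90 g. Origin at the centre of its underside, z up its axis.
- wheel: Brass escape wheel lying flat, hub up: toothed rim about 70 mm across and 4 mm thick, four spokes, hub 32 mm outside rising to 16 mm above the underside, 22 mm bore right through, about 70 g. Origin at the centre of its underside, z up its axis. Take it by the hub, above the rim.
- bushing: Steel flanged bushing, standing flange down: flange 44 mm across and 4 mm thick, barrel 28 mm outside rising to 20 mm above the underside, 16.4 mm bore, about 80 g. Origin at the centre of its underside, z up its axis. Home, its flange lies on the top of the wheel's hub.
- green_collet: Bystander, leave alone: verdigris-green turned brass hand collet, solid, 24 mm across, 14 mm high. Origin at the centre of its underside.
- boxwood_peg: Bystander, leave alone: boxwood peg lying along its x axis, 70 mm long, 12 mm thick. Origin at the centre of its underside.
- pallet_arbor: Bystander, leave alone: steel pallet arbor lying along its x axis, 70 mm long, with a 36 mm crosspiece. Origin at the centre of its underside.
- loupe: Bystander, leave alone: black eye loupe, 36 mm across, 26 mm high. Origin at the centre of its underside.
- oil_pot: Bystander, leave alone: capped amber glass jar, 38 mm across, 60 mm high. Origin at the centre of its underside.
- screwdriver: Bystander, leave alone: screwdriver lying along its x axis, 160 mm long. Origin at the centre of its underside.
- drive_weight: Bystander, leave alone: solid brass cylinder, 44 mm across, 70 mm high, standing. Origin at the centre of its underside.

How it is judged:
On the way, in this order (a step that is already met when the one before it is completed fails the run):
1. the spacer is threaded and rests on the shoulder (horizontal distance between spacer and stand below 0.0025 m and z of spacer in the frame of stand below 0.021 m and angle between spacer's own z axis and vertical below 0.08 rad), for 0.2 s.
2. the wheel is threaded, hub up, and rests on the spacer (all of step 1 and horizontal distance between wheel and stand below 0.0025 m and z of wheel in the frame of spacer between 0.0185 and 0.0215 m and angle between wheel's own z axis and vertical below 0.08 rad), for 0.2 s.
3. the bushing is pressed against the wheel's hub with at least 8 N for 0.2 s (all of step 2 and horizontal distance between bushing and stand below 0.0025 m and z of bushing in the frame of wheel between 0.0145 and 0.0172 m and angle between bushing's own z axis and vertical below 0.08 rad and contact force between bushing and wheel above 8 N), for 0.2 s.
At the end, for the whole second after the job is handed in: Spacer, wheel and bushing sit on the arbor in that order, upright within 4.5 degrees and centred within 2.5 mm: spacer on the shoulder (underside below 21 mm), wheel within 1.5 mm of the spacer's top, bushing within 1.2 mm of the hub's top; all released and at rest (all of step 2 and horizontal distance between bushing and stand below 0.0025 m and z of bushing in the frame of wheel between 0.0145 and 0.0172 m and angle between bushing's own z axis and vertical below 0.08 rad and linear speed of each of spacer, wheel, bushing below 0.01 m/s); the robot touches nothing.
It fails at once if two of stand, spacer, wheel and bushing press on each other with more than 20 N (contact force between bushing and wheel above 20 N or contact force between any of bushing, wheel, spacer and stand above 20 N or contact force between wheel and spacer above 20 N).
It fails at once if the spacer or the wheel falls down the arbor (faster than 0.5 m/s on it) ((horizontal distance between spacer and stand below 0.004 m and linear speed of spacer above 0.5 m/s) or (horizontal distance between wheel and stand below 0.004 m and linear speed of wheel above 0.5 m/s)).
It fails at once if a bystander is moved more than 20 mm (distance of any of green_collet, boxwood_peg, pallet_arbor, loupe, oil_pot, screwdriver, drive_weight from where it was at the start of the episode above 0.02 m).
It also fails if it takes over 72 s, if anything falls off the work surface, if the arm or the gripper's body presses on something with over 40 N, if the wrist force passes 120 N, or if a joint passes its speed limit or range.

## Working session

There is one attempt and no reset: what is moved stays moved. The work goes in short steps, Python scripts to look and compute and a tool call to move; the robot and the scene stay as the last step left them, time stands still between calls to the robot, and variables do not carry over. Pictures are saved under pics/ and viewed, at most 10 in all, crops included, and the job is handed in when it is done.

Besides the shell and the picture viewer there is one more tool, called after ">>>" by a JSON object that holds its "fn" and its "kwargs". arm_command: Moves the arm, as the interface text tells. Its arguments: {"type":"object","properties":{"fingers":{"type":"array"},"offset":{"type":"array"},"yaw":{"type":"array"}},"required":["fingers","offset","yaw"]}

```bash
ls; mkdir -p pics
cat > h.py <<'E'
import numpy as np, cv2
from cell import sensors, eyes, manip
def cal(n):
    c=eyes.get_calibration(n); return np.array(c["camera_matrix"]),np.array(c["D"]),cv2.Rodrigues(np.array(c["rvec"]))[0],np.array(c["tvec"]).ravel()
def cloud(n,depth,C=None):
    K,D,R,t=C or cal(n)
    v,u=np.mgrid[0:400,0:640]
    p=cv2.undistortPoints(np.stack([u,v],-1).reshape(-1,1,2).astype(np.float64),K,D).reshape(400,640,2)
    X=np.dstack([p*depth[...,None],depth[...,None]])
    W=(X-t)@R; W[depth<=0]=np.nan
    return W
E
python3 - <<'E'
from h import *
s=sensors.observe(); print({k:np.round(v,3) for k,v in s.items()}, manip.tip_extent)
for n in ["top","side"]:
    im,d=eyes.camera(n); cv2.imwrite(f"pics/{n}0.png",im); np.save(f"{n}0.npy",d)
    W=cloud(n,d); np.save(f"{n}W.npy",W)
    print(n, "cam at",-cal(n)[2].T@cal(n)[3])
    for o in ["stand","spacer","wheel","bushing"]:
        for r in eyes.look_for(n,o)[:2]:
            i,j=map(int,r["location"]); print(o,round(r["conf"],2),i,j,np.round(W[min(i,399),min(j,639)],3))
E
```

```text
pics
{'t': np.float64(0.0), 'q': array([ 1.053,  0.359,  1.511,  0.   ,  1.273, -0.115]), 'joint_vel': array([0.001, 0.001, 0.002, 0.001, 0.   , 0.001]), 'joint_torque': array([ 3.0000e-03, -5.1538e+01, -2.7073e+01,  6.8000e-02,  3.5000e-02,
       -0.0000e+00]), 'tcp_pos': array([0.235, 0.551, 0.23 ]), 'tcp_rot': array([-6.280e-01, -3.078e+00,  3.000e-03]), 'ft_force': array([-0.515, -0.358,  0.325]), 'moment': array([0.024, 0.017, 0.002]), 'grasp_force': np.float64(0.0), 'opening': np.float64(0.088)} 0.008
top cam at [ 0.34064682 -0.00905531  1.27661842]
stand 0.83 225 322 [ 0.515 -0.034  0.046]
wheel 0.62 204 387 [ 0.594 -0.247  0.013]
wheel 0.33 167 334 [ 0.702 -0.069  0.06 ]
bushing 0.5 241 235 [ 0.463  0.248 -0.001]
side cam at [ 0.49809096 -0.5838053   0.7456338 ]
stand 0.74 235 305 [ 0.533 -0.038  0.02 ]
spacer 0.49 328 285 [ 0.47  -0.266  0.001]
wheel 0.95 313 349 [ 0.611 -0.247  0.001]
wheel 0.45 235 299 [ 0.518 -0.038  0.022]
bushing 0.48 167 274 [0.464 0.236 0.007]
```

View pics/top0.png

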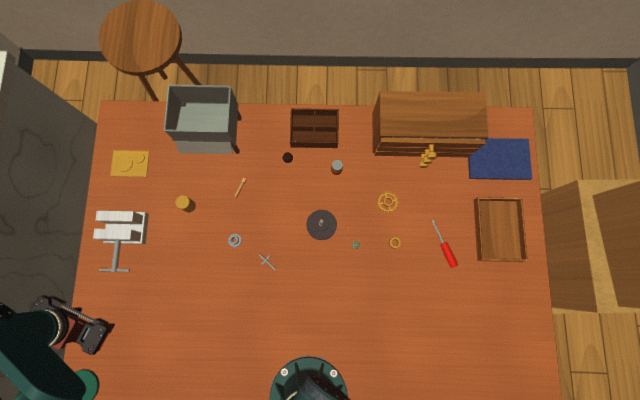

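View pics/side0.png

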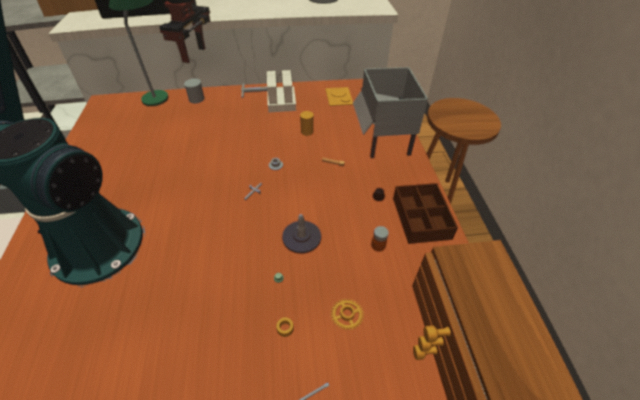

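```bash
cat >> h.py <<'E'
def plan(target,n=8):
    """tool-axis shift in mm from the measured TCP to a world target"""
    s=sensors.observe(); R=cv2.Rodrigues(np.array(s["tcp_rot"]))[0]
    d=R.T@(np.array(target)-s["tcp_pos"])*1000
    print("tcp",np.round(s["tcp_pos"],4),"yaw of tool y",round(np.degrees(np.arctan2(R[1,1],R[0,1])),2),"f",np.round(s["ft_force"],2),"total shift",np.round(d,1),"per row",np.round(d/n,2))
E
python3 - <<'E'
from h import *
s=sensors.observe();K,D,R,t=cal("wrist"); Rt=cv2.Rodrigues(np.array(s["tcp_rot"]))[0]
print("Rt",np.round(Rt,3)); print("cam in tool",np.round(Rt.T@(-R.T@t-s["tcp_pos"]),3)); print("cam axes in tool",np.round(Rt.T@R.T,2)); print(K)
W=np.load("topW.npy")
for nm,(r,c),w,zl,zh in [("spacer",(243,395),10,.012,.03),("wheelrim",(202,388),14,.002,.03),("bushing",(240,235),10,.008,.03),("stand",(225,322),20,.004,.1),("collet",(244,356),6,.006,.03)]:
    P=W[r-w:r+w,c-w:c+w].reshape(-1,3); z=P[:,2]; P=P[(z>zl)&(z<zh)]
    print(nm,len(P),np.round((P.min(0)+P.max(0))/2,4),np.round(np.ptp(P,0),3), np.round(np.median(P,0),4))
plan([.47,-.265,.22],16)
E
```

```text
Rt [[-0.92   0.392 -0.   ]
 [ 0.392  0.92  -0.   ]
 [ 0.    -0.    -1.   ]]
cam in tool [ 0.077 -0.001 -0.155]
cam axes in tool [[ 0.   -0.96 -0.28]
 [ 1.   -0.    0.  ]
 [-0.   -0.28  0.96]]
[[338.02273622   0.         320.1993978 ]
 [  0.         338.02273622 194.63622037]
 [  0.           0.           1.        ]]
spacer 67 [ 0.469  -0.2673  0.0191] [0.033 0.035 0.012] [ 0.4693 -0.2688  0.0195]
wheelrim 229 [ 0.6045 -0.2504  0.0114] [0.093 0.09  0.019] [ 0.5997 -0.2486  0.0041]
bushing 45 [0.4665 0.2483 0.0168] [0.023 0.026 0.017] [0.4679 0.2472 0.0179]
stand 735 [ 0.5236 -0.038   0.0491] [0.13  0.118 0.09 ] [ 0.5206 -0.0321  0.0095]
collet 23 [ 0.4604 -0.1439  0.0129] [0.013 0.016 0.013] [ 0.4604 -0.1446  0.0119]
tcp [0.2352 0.552  0.2306] yaw of tool y 66.92 f [-0.49 -0.41  0.38] total shift [-536.3 -659.5   10.7] per row [-33.52 -41.22   0.67]
```

Run:
```python
from h import *
plan([.46,.13,.25],16)
```

```text
tcp [0.2352 0.552  0.2306] yaw of tool y 66.92 f [-0.49 -0.41  0.38] total shift [-372.2 -300.1  -19.4] per row [-23.26 -18.75  -1.21]
```

>>> {"fn": "arm_command", "kwargs": {"fingers": [0,0,0,0,0,0,0,0], "offset": [[-32,-26,-2],[-32,-26,-2],[-32,-26,-2],[-32,-26,-2],[-32,-26,-2],[-32,-26,-2],[-32,-26,-2],[-32,-26,-2]], "yaw": [0,0,0,0,0,0,0,0]}}

```text
t: 1.17
tcp_pos: [0.3897, 0.2585, 0.247]
tcp_rot: [0.628, 3.078, 0.001]
ft_force: [0.2, 0.9, -0.4]
opening: 0.0878
grasp_force: 0.0
```

>>> {"fn": "arm_command", "kwargs": {"fingers": [0,0,0,0,0,0,0,0], "offset": [[-32,-26,-2],[-32,-26,-2],[-32,-26,-1],[-20,-14,0],[0,0,0],[0,0,0],[0,0,0],[0,0,0]], "yaw": [0,0,0,0,0,0,0,0]}}

```text
t: 1.83
tcp_pos: [0.459, 0.1311, 0.2515]
tcp_rot: [-0.627, -3.078, -0.0]
ft_force: [0.3, -0.3, -0.7]
opening: 0.088
grasp_force: 0.0
```

Run:
```python
from h import *
C=cal("wrist"); im,d=eyes.camera("wrist"); cv2.imwrite("pics/w1.png",im); W=cloud("wrist",d,C); np.savez("w1.npz",W=W,im=im)
for o in ["stand","stand_tip","bushing"]:
    for r in eyes.look_for("wrist",o)[:2]:
        i,j=map(int,r["location"]); print(o,round(r["conf"],2),i,j,np.round(W[min(i,399),min(j,639)],4))
plan([.47,-.265,.25],16)
```

```text
stand 0.97 248 240 [ 0.5182 -0.0053  0.0112]
stand 0.27 381 255 [ 0.6978 -0.0676  0.0289]
stand_tip 0.86 247 238 [ 0.5159 -0.0069  0.0114]
bushing 0.91 126 416 [0.459  0.2474 0.02  ]
tcp [0.4593 0.1311 0.2517] yaw of tool y 67.02 f [-0.16 -0.44  0.3 ] total shift [-164.5 -360.5    1.7] per row [-10.28 -22.53   0.1 ]
```

View pics/w1.png

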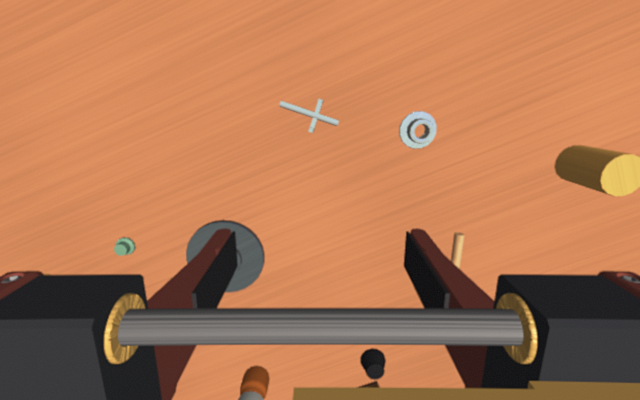

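```bash
cat >> h.py <<'E'
from scipy.optimize import least_squares
def ringfit(W,c0,rad,zlo,zhi,tag=""):
    """outline-circle fit of points within rad of c0 with height zlo..zhi"""
    P=W.reshape(-1,3); P=P[np.isfinite(P[:,0])]
    m=(np.hypot(*(P[:,:2]-c0).T)<rad)&(P[:,2]>zlo)&(P[:,2]<zhi); P=P[m]
    if len(P)<12: print(tag,"few",len(P)); return None
    h=cv2.convexHull((P[:,:2]).astype(np.float32))[:,0]
    r=least_squares(lambda p:np.hypot(h[:,0]-p[0],h[:,1]-p[1])-p[2],[*h.mean(0),np.ptp(h[:,0])/2],loss="soft_l1",f_scale=.001).x
    print(tag,len(P),"c",np.round(r[:2],4),"r",round(r[2],4),"z",np.round(np.percentile(P[:,2],[5,50,95]),4),"rms",round(float(np.std(np.hypot(h[:,0]-r[0],h[:,1]-r[1]))),4)); return r
E
python3 - <<'E'
from h import *
W=np.load("w1.npz")["W"]
b=np.array([.466,.248])
ringfit(W,b,.035,.0165,.026,"barrel"); ringfit(W,b,.04,.0025,.008,"flange")
ringfit(W,np.array([.52,-.03]),.07,.005,.013,"stand base")
ringfit(W,np.array([.46,-.14]),.03,.011,.018,"collet")
P=W.reshape(-1,3); P=P[np.hypot(P[:,0]-.46,P[:,1]-.2)<.03]; print("table z",np.nanmedian(P[:,2]))
plan([.50,-.26,.25],16)
E
```

```text
barrel 335 c [0.4665 0.2509] r 0.0134 z [0.0184 0.0207 0.0221] rms 0.0002
flange 666 c [0.465  0.2484] r 0.0382 z [0.0026 0.0047 0.0062] rms 0.001
stand base 2228 c [ 0.5229 -0.0296] r 0.0498 z [0.0085 0.0105 0.0118] rms 0.0003
collet 131 c [ 0.4605 -0.1422] r 0.0077 z [0.0118 0.0145 0.0159] rms 0.0002
table z 0.3419051489028043
tcp [0.4593 0.1311 0.2517] yaw of tool y 67.02 f [-0.16 -0.44  0.3 ] total shift [-190.1 -344.1    1.7] per row [-11.88 -21.51   0.1 ]
```

Run:
```python
from h import *
plan([.60,-.10,.25],8)
```

```text
tcp [0.4593 0.1311 0.2517] yaw of tool y 67.02 f [-0.16 -0.44  0.3 ] total shift [-219.7 -157.8    1.6] per row [-27.47 -19.72   0.21]
```

>>> {"fn": "arm_command", "kwargs": {"fingers": [0,0,0,0,0,0,0,0], "offset": [[-33,-23,0],[-33,-23,0],[-33,-23,0],[-33,-23,0],[-33,-23,0],[-33,-23,0],[-22,-20,0],[0,0,0]], "yaw": [0,0,0,0,0,0,0,0]}}

```text
t: 2.7
tcp_pos: [0.6032, -0.1063, 0.2514]
tcp_rot: [0.632, 3.075, -0.004]
ft_force: [0.4, -0.2, -0.1]
opening: 0.0877
grasp_force: 0.0
```

>>> {"fn": "arm_command", "kwargs": {"fingers": [0,0,0,0,0,0,0,0], "offset": [[0,0,0],[0,0,0],[0,0,0],[0,0,0],[0,0,0],[0,0,0],[0,0,0],[0,0,0]], "yaw": [0,0,0,0,0,0,0,0]}}

```text
t: 3.37
tcp_pos: [0.6002, -0.1011, 0.2518]
tcp_rot: [0.628, 3.078, -0.0]
ft_force: [-0.8, -0.2, 0.6]
opening: 0.088
grasp_force: 0.0
```

Run:
```python
from h import *
C=cal("wrist"); im,d=eyes.camera("wrist"); cv2.imwrite("pics/w2.png",im); W=cloud("wrist",d,C); np.savez("w2.npz",W=W,im=im)
for o in ["stand","stand_tip","spacer","wheel"]:
    for r in eyes.look_for("wrist",o)[:2]:
        i,j=map(int,r["location"]); print(o,round(r["conf"],2),i,j,np.round(W[min(i,399),min(j,639)],4))
st=np.array([.523,-.03])
ringfit(W,st,.07,.007,.0125,"stand base");ringfit(W,st,.03,.0135,.022,"shoulder");ringfit(W,st,.03,.06,.082,"neck");ringfit(W,st,.03,.084,.095,"tip")
ringfit(W,np.array([.469,-.267]),.035,.015,.025,"spacer")
plan([.469,-.267,.15],8)
```

```text
stand 0.74 73 353 [ 0.5221 -0.0365  0.0848]
stand_tip 0.87 72 352 [ 0.521  -0.037   0.0847]
spacer 0.92 118 137 [ 0.4685 -0.2768  0.0014]
wheel 0.68 208 204 [ 0.5938 -0.2526  0.0146]
stand base 5267 c [ 0.5233 -0.0303] r 0.0495 z [0.0095 0.0109 0.0121] rms 0.0002
shoulder 900 c [ 0.5236 -0.0304] r 0.0214 z [0.0157 0.0172 0.0187] rms 0.0002
neck 53 c [ 0.523  -0.0302] r 0.0081 z [0.0618 0.0734 0.0801] rms 0.0008
tip 187 c [ 0.5235 -0.0305] r 0.0066 z [0.0846 0.0879 0.0915] rms 0.0003
spacer 623 c [ 0.4691 -0.266 ] r 0.018 z [0.0166 0.0202 0.0218] rms 0.0003
tcp [ 0.6003 -0.1015  0.2516] yaw of tool y 66.92 f [ 0.68 -0.63  0.47] total shift [  55.9 -203.7  101.7] per row [  6.99 -25.47  12.71]
```

View pics/w2.png

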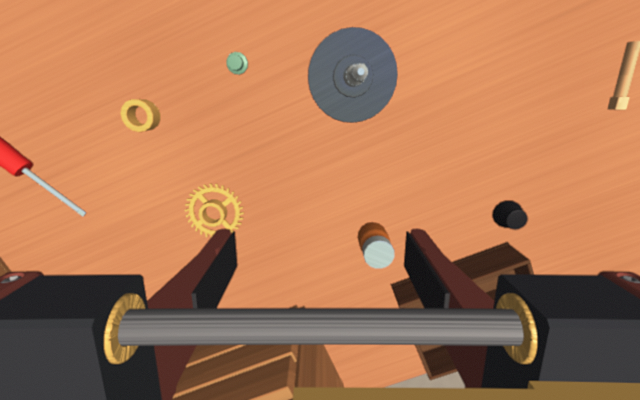

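Run:
```python
from h import *
W=np.load("w2.npz")["W"]; C=cal("wrist"); R=cv2.Rodrigues(np.array(sensors.observe()["tcp_rot"]))[0]
def near(c,tag):
    P=W.reshape(-1,3); P=P[(P[:,2]>.004)&(P[:,2]<.12)]; q=(P-np.array([*c,0]))@R
    m=(abs(q[:,0])<.02)&(abs(q[:,1])<.075)&(abs(q[:,1])>.03); print(tag,m.sum(),np.round(P[m][::max(1,m.sum()//5)],3))
near([.4691,-.266],"spacer")
w=ringfit(W,np.array([.600,-.249]),.025,.012,.022,"hub"); ringfit(W,np.array([.600,-.249]),.05,.001,.0075,"rim")
plan([.4691,-.266,.07]); plan([.4691,-.266,.011])
```

```text
spacer 0 []
hub 315 c [ 0.6042 -0.248 ] r 0.0158 z [0.013  0.0161 0.0177] rms 0.0004
rim 1975 c [ 0.5999 -0.249 ] r 0.0497 z [0.0011 0.0027 0.0055] rms 0.0003
tcp [ 0.6003 -0.1015  0.2516] yaw of tool y 66.92 f [ 0.68 -0.63  0.47] total shift [  56.2 -202.8  181.7] per row [  7.02 -25.35  22.71]
tcp [ 0.6003 -0.1015  0.2516] yaw of tool y 66.92 f [ 0.68 -0.63  0.47] total shift [  56.2 -202.8  240.7] per row [  7.02 -25.35  30.08]
```

>>> {"fn": "arm_command", "kwargs": {"fingers": [0,0,0,0,0,0,0,0], "offset": [[7,-29,24],[7,-29,24],[7,-29,24],[7,-29,24],[7,-29,24],[7,-29,24],[14,-29,38],[0,0,0]], "yaw": [0,0,0,0,0,0,0,0]}}

```text
t: 4.28
tcp_pos: [0.4671, -0.2632, 0.0712]
tcp_rot: [-0.631, -3.068, -0.004]
ft_force: [-1.2, 0.1, 0.1]
opening: 0.0879
grasp_force: 0.0
```

>>> {"fn": "arm_command", "kwargs": {"fingers": [0,0,0,0,0,0,0,0], "offset": [[0,0,12],[0,0,12],[0,0,12],[0,0,10],[0,0,0],[0,0,0],[0,0,0],[0,0,0]], "yaw": [0,0,0,0,0,0,0,0]}}

```text
t: 4.95
tcp_pos: [0.4738, -0.2631, 0.0307]
tcp_rot: [0.628, 3.077, -0.001]
ft_force: [-0.7, -0.7, -0.5]
opening: 0.088
grasp_force: 0.0
```

Run:
```python
from h import *
plan([.4691,-.266,.011],1)
C=cal("wrist"); im,d=eyes.camera("wrist"); W=cloud("wrist",d,C)
ringfit(W,np.array([.469,-.266]),.025,.015,.025,"spacer")
```

```text
tcp [ 0.4738 -0.2631  0.0307] yaw of tool y 66.93 f [-0.66 -0.67 -0.45] total shift [ 3.2 -4.5 19.7] per row [ 3.21 -4.54 19.67]
spacer 2307 c [ 0.4682 -0.2664] r 0.0177 z [0.0166 0.0205 0.0216] rms 0.0001
```

>>> {"fn": "arm_command", "kwargs": {"fingers": [0,0,0,0,0,0,60,120], "offset": [[1.8,-2.5,0],[1.8,-2.6,0],[0,0,7],[0,0,7],[0,0,5.7],[0,0,0],[0,0,0],[0,0,0]], "yaw": [0,0,0,0,0,0,0,0]}}

```text
t: 5.67
tcp_pos: [0.4677, -0.266, 0.0099]
tcp_rot: [-0.628, -3.078, -0.0]
ft_force: [0.2, 0.1, -0.4]
opening: 0.0779
grasp_force: 0.0
```

>>> {"fn": "arm_command", "kwargs": {"fingers": [255,255,255,255,255,255,255,255], "offset": [[0,0,0],[0,0,0],[0,0,0],[0,0,0],[0,0,0],[0,0,0],[0,0,0],[0,0,0]], "yaw": [0,0,0,0,0,0,0,0]}}

```text
t: 6.33
tcp_pos: [0.4678, -0.2661, 0.0103]
tcp_rot: [0.628, 3.078, -0.0]
ft_force: [0.4, 0.2, 0.7]
opening: 0.0344
grasp_force: 30.0
```

Run:
```python
from h import *
s=sensors.observe(); print(s["opening"],s["grasp_force"])
plan([.5234,-.0304,.13],8)
C=cal("wrist"); im,d=eyes.camera("wrist"); W=cloud("wrist",d,C)
r=ringfit(W,s["tcp_pos"][:2],.02,.015,.025,"spacer")
R=cv2.Rodrigues(np.array(s["tcp_rot"]))[0]; print("in tool mm",R.T@(np.array([*r[:2],.02])-s["tcp_pos"])*1e3)
```

```text
0.03438888680980913 30.000169118866324
tcp [ 0.4678 -0.2661  0.0103] yaw of tool y 66.92 f [0.45 0.24 0.7 ] total shift [  41.3  238.6 -119.8] per row [  5.16  29.83 -14.97]
spacer 2998 c [ 0.4679 -0.2668] r 0.0181 z [0.0163 0.0204 0.0217] rms 0.0009
in tool mm [-0.31195338 -0.59320422 -9.73086595]
```

>>> {"fn": "arm_command", "kwargs": {"fingers": [255,255,255,255,255,255,255,255], "offset": [[0,0,-10],[0,0,-20],[0,0,-28],[4,18,-30],[5,28,-26],[5,28,-6],[5,28,0],[5,28,0]], "yaw": [0,0,0,0,0,0,0,0]}}

```text
t: 7.05
tcp_pos: [0.4973, -0.1362, 0.1319]
tcp_rot: [0.629, 3.076, -0.001]
ft_force: [0.1, 0.6, -0.8]
opening: 0.0342
grasp_force: 30.0
```

>>> {"fn": "arm_command", "kwargs": {"fingers": [255,255,255,255,255,255,255,255], "offset": [[5,28,0],[5,28,0],[4,24,0],[3,14,0],[0,0,0],[0,0,0],[0,0,0],[0,0,0]], "yaw": [0,0,0,0,0,0,0,0]}}

```text
t: 7.72
tcp_pos: [0.5178, -0.0448, 0.1303]
tcp_rot: [0.63, 3.078, -0.001]
ft_force: [-0.6, -0.2, -0.2]
opening: 0.0345
grasp_force: 30.0
```

Run:
```python
from h import *
s=sensors.observe(); plan([.5233,-.0298,.11],1)
C=cal("wrist"); im,d=eyes.camera("wrist"); cv2.imwrite("pics/w3.png",im); W=cloud("wrist",d,C)
z=s["tcp_pos"][2]
r=ringfit(W,s["tcp_pos"][:2],.02,z+.0045,z+.015,"spacer")
R=cv2.Rodrigues(np.array(s["tcp_rot"]))[0]; print("in tool mm",R.T@(np.array([*r[:2],.02])-s["tcp_pos"])*1e3)
ringfit(W,np.array([.5234,-.0304]),.03,.084,.095,"tip");ringfit(W,np.array([.5234,-.0304]),.06,.007,.0125,"base")
```

```text
tcp [ 0.5178 -0.0448  0.1303] yaw of tool y 66.87 f [-0.55 -0.17 -0.22] total shift [ 0.8 16.  20.3] per row [ 0.82 16.01 20.34]
spacer 3033 c [ 0.5182 -0.0448] r 0.0186 z [0.1361 0.1405 0.1417] rms 0.0009
in tool mm [ -0.38713136   0.28985559 110.34975135]
tip 281 c [ 0.523  -0.0301] r 0.0067 z [0.0844 0.0878 0.0912] rms 0.0003
base 6915 c [ 0.523  -0.0302] r 0.0495 z [0.0096 0.0108 0.0119] rms 0.0002
```

View pics/w3.png

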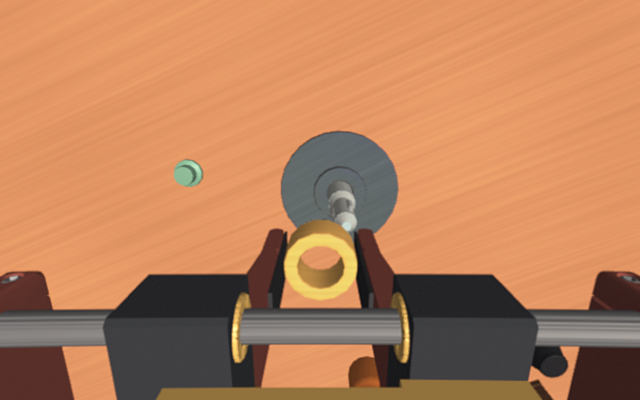

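>>> {"fn": "arm_command", "kwargs": {"fingers": [255,255,255,255,255,255,255,255], "offset": [[0.6,7.8,0],[0.6,7.8,0],[0,0,6],[0,0,6],[0,0,6],[0,0,4],[0,0,0],[0,0,0]], "yaw": [0,0,0,0,0,0,0,0]}}

```text
t: 8.43
tcp_pos: [0.5225, -0.0292, 0.1076]
tcp_rot: [-0.628, -3.077, 0.0]
ft_force: [-0.1, -0.0, -1.0]
opening: 0.0346
grasp_force: 30.0
```

```bash
cat >> h.py <<'E'
def held(c,zt,rad=.02):
    """held part's top ring vs arbor tip, tool axes mm"""
    s=sensors.observe(); C=cal("wrist"); im,d=eyes.camera("wrist"); W=cloud("wrist",d,C); R=cv2.Rodrigues(np.array(s["tcp_rot"]))[0]
    plan([c[0],c[1],s["tcp_pos"][2]],1)
    q=(W-s["tcp_pos"])@R*1000
    r=ringfit(W,s["tcp_pos"][:2],rad,zt-.004,zt+.004,"held"); t=ringfit(W,np.array(c),.009,.083,.095,"tip")
    b=ringfit(W,np.array(c),.06,.007,.0125,"base")
    for n,p in [("held",r),("tip",t),("base",b)]:
        if p is not None: print(n,np.round(R.T@(np.array([*p[:2],0])-s["tcp_pos"])*1e3,2)[:2])
    return im
E
python3 - <<'E'
from h import *
im=held([.5228,-.0300],sensors.observe()["tcp_pos"][2]+.0097)
E
```

```text
tcp [ 0.5228 -0.0292  0.1079] yaw of tool y 66.91 f [ 0.74 -0.15 -1.35] total shift [-0.3 -0.7  0.3] per row [-0.34 -0.73  0.33]
held 2867 c [ 0.5224 -0.0293] r 0.0186 z [0.1147 0.1178 0.119 ] rms 0.0009
tip 61 c [ 0.5268 -0.0317] r 0.0039 z [0.0845 0.09   0.0915] rms 0.0006
base 7713 c [ 0.523  -0.0301] r 0.0495 z [0.0097 0.0108 0.0119] rms 0.0001
held [-0.1  -0.15]
tip [-5.14 -0.63]
base [-1.03 -0.64]
```

>>> {"fn": "arm_command", "kwargs": {"fingers": [255,255,255,255,255,255,255,255], "offset": [[-0.7,-0.5,0],[0,0,3],[0,0,4],[0,0,4],[0,0,4],[0,0,4],[0,0,2],[0,0,0]], "yaw": [0,0,0,0,0,0,0,0]}}

```text
t: 9.15
tcp_pos: [0.5229, -0.0297, 0.0865]
tcp_rot: [-0.628, -3.077, 0.0]
ft_force: [0.9, 0.1, -0.8]
opening: 0.0343
grasp_force: 30.0
```

>>> {"fn": "arm_command", "kwargs": {"fingers": [255,255,255,255,255,255,255,255], "offset": [[0,0,3],[0,0,4],[0,0,4],[0,0,4],[0,0,4],[0,0,3],[0,0,0],[0,0,0]], "yaw": [0,0,0,0,0,0,0,0]}}

```text
t: 9.82
tcp_pos: [0.5232, -0.0298, 0.0649]
tcp_rot: [-0.628, -3.078, 0.0]
ft_force: [-0.3, 0.0, -0.5]
opening: 0.0345
grasp_force: 30.0
```

Run:
```python
from h import *
im=held([.5233,-.0300],sensors.observe()["tcp_pos"][2]+.0097)
```

```text
tcp [ 0.5234 -0.0299  0.0651] yaw of tool y 66.92 f [-0.18 -0.61 -1.11] total shift [ 0.  -0.2  0.2] per row [ 0.02 -0.16  0.18]
held 2973 c [ 0.5234 -0.0303] r 0.0184 z [0.0721 0.0752 0.0767] rms 0.0008
tip 694 c [ 0.5229 -0.0303] r 0.0069 z [0.0838 0.0873 0.0912] rms 0.0001
base 9085 c [ 0.5228 -0.0302] r 0.0493 z [0.0097 0.0108 0.0118] rms 0.002
held [-0.39 -0.31]
tip [ 0.06 -0.55]
base [ 0.21 -0.49]
```

>>> {"fn": "arm_command", "kwargs": {"fingers": [255,255,255,255,255,255,255,255], "offset": [[0.3,-0.2,2],[0,0,2],[0,0,2],[0,0,2],[0,0,2],[0,0,2],[0,0,1],[0,0,0]], "yaw": [0,0,0,0,0,0,0,0]}}

```text
t: 10.53
tcp_pos: [0.5228, -0.0299, 0.0519]
tcp_rot: [-0.628, -3.078, 0.0]
ft_force: [-1.2, 0.3, -0.6]
opening: 0.0345
grasp_force: 30.0
```

>>> {"fn": "arm_command", "kwargs": {"fingers": [255,255,255,255,255,255,255,255], "offset": [[0,0,2],[0,0,3],[0,0,3],[0,0,3],[0,0,3],[0,0,2],[0,0,1],[0,0,0]], "yaw": [0,0,0,0,0,0,0,0]}}

```text
t: 11.2
tcp_pos: [0.5228, -0.0299, 0.0348]
tcp_rot: [-0.628, -3.077, 0.0]
ft_force: [-0.5, 0.7, -0.6]
opening: 0.0348
grasp_force: 30.0
```

>>> {"fn": "arm_command", "kwargs": {"fingers": [255,255,255,255,255,255,255,255], "offset": [[0,0,1],[0,0,1],[0,0,1],[0,0,0.8],[0,0,0.6],[0,0,0.4],[0,0,0.2],[0,0,0]], "yaw": [0,0,0,0,0,0,0,0]}}

```text
t: 11.87
tcp_pos: [0.523, -0.0299, 0.0301]
tcp_rot: [-0.628, -3.078, 0.0]
ft_force: [0.4, -0.2, -1.0]
opening: 0.0342
grasp_force: 30.0
```

>>> {"fn": "arm_command", "kwargs": {"fingers": [255,255,255,255,255,255,255,255], "offset": [[0,0,0.25],[0,0,0.25],[0,0,0.25],[0,0,0.25],[0,0,0.25],[0,0,0.25],[0,0,0],[0,0,0]], "yaw": [0,0,0,0,0,0,0,0]}}

```text
t: 12.53
tcp_pos: [0.523, -0.0299, 0.0286]
tcp_rot: [-0.628, -3.078, 0.0]
ft_force: [-0.1, 0.7, -1.0]
opening: 0.0341
grasp_force: 30.0
```

Underside about 18.3 mm; feel on.

>>> {"fn": "arm_command", "kwargs": {"fingers": [255,255,255,255,255,255,255,255], "offset": [[0,0,0.2],[0,0,0.2],[0,0,0.2],[0,0,0.2],[0,0,0.2],[0,0,0],[0,0,0],[0,0,0]], "yaw": [0,0,0,0,0,0,0,0]}}

```text
t: 13.2
tcp_pos: [0.523, -0.0299, 0.0277]
tcp_rot: [0.628, 3.078, -0.0]
ft_force: [-0.2, 1.0, -0.4]
opening: 0.0342
grasp_force: 30.0
```

>>> {"fn": "arm_command", "kwargs": {"fingers": [255,255,255,255,255,255,255,255], "offset": [[0,0,0.1],[0,0,0.1],[0,0,0.1],[0,0,0.1],[0,0,0.1],[0,0,0.1],[0,0,0],[0,0,0]], "yaw": [0,0,0,0,0,0,0,0]}}

```text
t: 13.87
tcp_pos: [0.523, -0.0299, 0.027]
tcp_rot: [-0.628, -3.078, 0.0]
ft_force: [-0.2, 0.2, -0.9]
opening: 0.0345
grasp_force: 30.0
```

>>> {"fn": "arm_command", "kwargs": {"fingers": [255,255,255,255,255,255,255,255], "offset": [[0,0,0.1],[0,0,0.1],[0,0,0.1],[0,0,0.1],[0,0,0.1],[0,0,0.1],[0,0,0],[0,0,0]], "yaw": [0,0,0,0,0,0,0,0]}}

```text
t: 14.53
tcp_pos: [0.523, -0.03, 0.0266]
tcp_rot: [0.628, 3.078, -0.0]
ft_force: [-0.0, 0.2, 0.5]
opening: 0.0342
grasp_force: 30.0
```

>>> {"fn": "arm_command", "kwargs": {"fingers": [255,255,255,255,255,255,255,255], "offset": [[0,0,0.1],[0,0,0.1],[0,0,0.1],[0,0,0],[0,0,0],[0,0,0],[0,0,0],[0,0,0]], "yaw": [0,0,0,0,0,0,0,0]}}

```text
t: 15.2
tcp_pos: [0.523, -0.0299, 0.0263]
tcp_rot: [-0.628, -3.078, 0.0]
ft_force: [-1.1, 0.2, 6.1]
opening: 0.0342
grasp_force: 30.0
```

>>> {"fn": "arm_command", "kwargs": {"fingers": [255,170,120,80,80,80,80,80], "offset": [[0,0,-0.2],[0,0,0],[0,0,0],[0,0,0],[0,0,0],[0,0,0],[0,0,0],[0,0,0]], "yaw": [0,0,0,0,0,0,0,0]}}

```text
t: 15.87
tcp_pos: [0.523, -0.0299, 0.0263]
tcp_rot: [-0.629, -3.078, 0.0]
ft_force: [-0.6, -0.3, -0.8]
opening: 0.0603
grasp_force: 0.0
```

>>> {"fn": "arm_command", "kwargs": {"fingers": [80,80,40,0,0,0,0,0], "offset": [[0,0,-10],[0,0,-20],[0,0,-30],[0,0,-40],[0,0,-40],[0,0,-20],[0,0,0],[0,0,0]], "yaw": [0,0,0,0,0,0,0,0]}}

```text
t: 16.53
tcp_pos: [0.5239, -0.03, 0.1883]
tcp_rot: [0.628, 3.074, -0.0]
ft_force: [0.9, -0.4, -0.7]
opening: 0.0878
grasp_force: 0.0
```

Run:
```python
from h import *
C=cal("wrist"); im,d=eyes.camera("wrist"); W=cloud("wrist",d,C)
st=np.array([.523,-.0302]); ringfit(W,st,.03,.03,.041,"spacer top")
plan([.604,-.248,.07])
```

```text
spacer top 620 c [ 0.5234 -0.0302] r 0.0176 z [0.0332 0.0368 0.0382] rms 0.0002
tcp [ 0.5228 -0.0299  0.1867] yaw of tool y 66.92 f [ 0.48  0.85 -0.91] total shift [-160.2 -168.8  116.8] per row [-20.02 -21.11  14.6 ]
```

>>> {"fn": "arm_command", "kwargs": {"fingers": [0,0,0,0,0,0,0,0], "offset": [[-20,-22,4],[-25,-26,10],[-25,-26,16],[-25,-26,18],[-25,-26,18],[-25,-26,18],[-15,-17,18],[0,0,0]], "yaw": [0,0,0,0,0,0,0,0]}}

```text
t: 17.25
tcp_pos: [0.6022, -0.2514, 0.0784]
tcp_rot: [-0.632, -3.071, -0.001]
ft_force: [-0.6, 0.7, -0.1]
opening: 0.0879
grasp_force: 0.0
```

>>> {"fn": "arm_command", "kwargs": {"fingers": [0,0,0,0,0,0,0,0], "offset": [[0,0,16],[0,0,16],[0,0,10],[0,0,0],[0,0,0],[0,0,0],[0,0,0],[0,0,0]], "yaw": [0,0,0,0,0,0,0,0]}}

```text
t: 17.92
tcp_pos: [0.6046, -0.2483, 0.0434]
tcp_rot: [0.628, 3.077, -0.001]
ft_force: [0.1, -1.1, -0.1]
opening: 0.0876
grasp_force: 0.0
```

Run:
```python
from h import *
C=cal("wrist"); im,d=eyes.camera("wrist"); W=cloud("wrist",d,C); cv2.imwrite("pics/w4.png",im)
w=ringfit(W,np.array([.603,-.248]),.025,.012,.022,"hub"); ringfit(W,np.array([.603,-.248]),.045,.0015,.0075,"rim")
plan([w[0],w[1],.0145],1)
```

```text
hub 1309 c [ 0.604  -0.2483] r 0.0157 z [0.0131 0.0164 0.0175] rms 0.0001
rim 5775 c [ 0.603 -0.248] r 0.0448 z [0.0016 0.0043 0.0056] rms 0.0002
tcp [ 0.6046 -0.2483  0.0434] yaw of tool y 66.93 f [-0.2  -0.52 -0.23] total shift [ 0.5 -0.2 28.9] per row [ 0.51 -0.2  28.85]
```

View pics/w4.png

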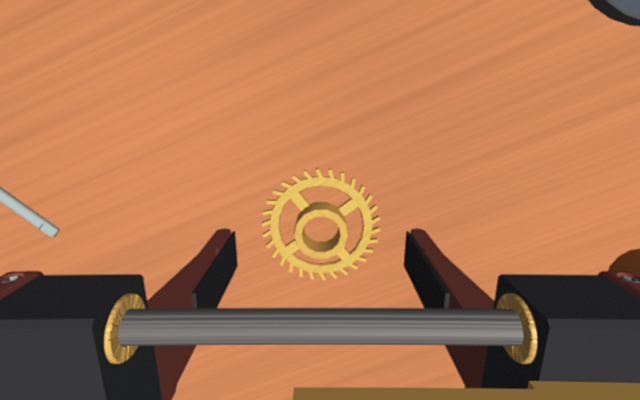

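>>> {"fn": "arm_command", "kwargs": {"fingers": [0,0,0,0,0,40,90,150], "offset": [[0.5,-0.2,6],[0,0,7],[0,0,7],[0,0,5.5],[0,0,3.4],[0,0,0],[0,0,0],[0,0,0]], "yaw": [0,0,0,0,0,0,0,0]}}

```text
t: 18.63
tcp_pos: [0.6035, -0.2482, 0.0135]
tcp_rot: [0.628, 3.078, -0.0]
ft_force: [-0.0, 0.6, 0.2]
opening: 0.0711
grasp_force: 0.0
```

>>> {"fn": "arm_command", "kwargs": {"fingers": [255,255,255,255,255,255,255,255], "offset": [[0,0,0],[0,0,0],[0,0,0],[0,0,0],[0,0,0],[0,0,0],[0,0,0],[0,0,0]], "yaw": [0,0,0,0,0,0,0,0]}}

```text
t: 19.3
tcp_pos: [0.6035, -0.2481, 0.0136]
tcp_rot: [0.628, 3.078, -0.0]
ft_force: [0.3, 0.7, 1.0]
opening: 0.0309
grasp_force: 30.0
```

Run:
```python
from h import *
plan([.5233,-.0302,.13],1)
```

```text
tcp [ 0.6035 -0.2481  0.0136] yaw of tool y 66.92 f [0.34 0.72 1.01] total shift [ 159.2  169.  -116.4] per row [ 159.18  169.02 -116.44]
```

>>> {"fn": "arm_command", "kwargs": {"fingers": [255,255,255,255,255,255,255,255], "offset": [[0,0,-10],[0,0,-20],[0,0,-28],[10,12,-30],[20,21,-20],[24,25,-8],[24,25,0],[24,25,0]], "yaw": [0,0,0,0,0,0,0,0]}}

```text
t: 19.97
tcp_pos: [0.5519, -0.1079, 0.1312]
tcp_rot: [0.629, 3.075, -0.001]
ft_force: [1.0, -0.1, -1.3]
opening: 0.031
grasp_force: 30.0
```

>>> {"fn": "arm_command", "kwargs": {"fingers": [255,255,255,255,255,255,255,255], "offset": [[24,25,0],[20,21,0],[10,11,0],[3.2,4,0],[0,0,0],[0,0,0],[0,0,0],[0,0,0]], "yaw": [0,0,0,0,0,0,0,0]}}

```text
t: 20.63
tcp_pos: [0.5241, -0.0316, 0.1295]
tcp_rot: [0.63, 3.077, -0.001]
ft_force: [0.7, -0.3, -1.8]
opening: 0.0309
grasp_force: 30.0
```

Run:
```python
from h import *
im=held([.5233,-.0302],sensors.observe()["tcp_pos"][2]+.0024,.018)
```

```text
tcp [ 0.5239 -0.0314  0.1294] yaw of tool y 66.84 f [-0.3   0.15 -0.93] total shift [ 1.   0.9 -0.1] per row [ 1.03  0.89 -0.08]
held 1877 c [ 0.5245 -0.0323] r 0.0161 z [0.1288 0.1324 0.1336] rms 0.0008
tip 177 c [ 0.5229 -0.0302] r 0.0067 z [0.0835 0.0859 0.0895] rms 0.0001
base 5850 c [ 0.523  -0.0302] r 0.0495 z [0.0096 0.0108 0.0119] rms 0.0002
held [-0.48 -0.47]
tip [1.8  0.79]
base [1.67 0.86]
```

>>> {"fn": "arm_command", "kwargs": {"fingers": [255,255,255,255,255,255,255,255], "offset": [[1.8,1.1,2],[0,0,5],[0,0,5],[0,0,5],[0,0,4],[0,0,4],[0,0,4],[0,0,2]], "yaw": [0,0,0,0,0,0,0,0]}}

```text
t: 21.35
tcp_pos: [0.5217, -0.0284, 0.0978]
tcp_rot: [-0.628, -3.077, 0.0]
ft_force: [-0.5, 0.4, -1.1]
opening: 0.0313
grasp_force: 30.0
```

>>> {"fn": "arm_command", "kwargs": {"fingers": [255,255,255,255,255,255,255,255], "offset": [[0,0,3],[0,0,4],[0,0,4],[0,0,4],[0,0,4],[0,0,3],[0,0,1],[0,0,0]], "yaw": [0,0,0,0,0,0,0,0]}}

```text
t: 22.02
tcp_pos: [0.5217, -0.0285, 0.0751]
tcp_rot: [-0.628, -3.077, 0.0]
ft_force: [-0.0, 0.3, -0.6]
opening: 0.0309
grasp_force: 30.0
```

Run:
```python
from h import *
im=held([.5233,-.0302],sensors.observe()["tcp_pos"][2]+.0024,.018)
```

```text
tcp [ 0.5219 -0.0285  0.0753] yaw of tool y 66.92 f [ 0.35 -0.56 -1.07] total shift [-1.9 -1.   0.2] per row [-1.92 -1.01  0.22]
held 1963 c [ 0.5218 -0.029 ] r 0.0165 z [0.0745 0.078  0.0794] rms 0.0009
tip 619 c [ 0.5229 -0.0304] r 0.007 z [0.0836 0.0873 0.0912] rms 0.0001
base 6599 c [ 0.5229 -0.0302] r 0.0495 z [0.0096 0.0108 0.0118] rms 0.0002
held [-0.36 -0.42]
tip [-1.91 -1.33]
base [-1.84 -1.13]
```

>>> {"fn": "arm_command", "kwargs": {"fingers": [255,255,255,255,255,255,255,255], "offset": [[-0.8,-0.4,0],[-0.7,-0.4,0],[0,0,2],[0,0,3],[0,0,3],[0,0,2],[0,0,1],[0,0,0]], "yaw": [0,0,0,0,0,0,0,0]}}

```text
t: 22.73
tcp_pos: [0.5227, -0.0298, 0.0641]
tcp_rot: [-0.628, -3.077, 0.0]
ft_force: [-0.4, -0.4, -0.9]
opening: 0.0309
grasp_force: 30.0
```

Run:
```python
from h import *
im=held([.5233,-.0302],sensors.observe()["tcp_pos"][2]+.0024,.018)
```

```text
tcp [ 0.5229 -0.0298  0.0642] yaw of tool y 66.92 f [ 0.54  0.37 -1.18] total shift [-0.6 -0.2  0.1] per row [-0.56 -0.2   0.14]
held 1703 c [ 0.5231 -0.0302] r 0.0163 z [0.0635 0.067  0.0688] rms 0.0009
tip 700 c [ 0.5229 -0.0304] r 0.0071 z [0.0837 0.0874 0.0912] rms 0.0002
base 7202 c [ 0.5229 -0.0303] r 0.0495 z [0.0096 0.0108 0.0118] rms 0.0002
held [-0.57 -0.2 ]
tip [-0.48 -0.5 ]
base [-0.4  -0.37]
```

>>> {"fn": "arm_command", "kwargs": {"fingers": [255,255,255,255,255,255,255,255], "offset": [[0,-0.2,1],[0,0,2],[0,0,2],[0,0,2],[0,0,1.5],[0,0,1],[0,0,0],[0,0,0]], "yaw": [0,0,0,0,0,0,0,0]}}

```text
t: 23.45
tcp_pos: [0.5229, -0.03, 0.0549]
tcp_rot: [-0.628, -3.078, 0.0]
ft_force: [-0.4, 0.3, -1.2]
opening: 0.0308
grasp_force: 30.0
```

>>> {"fn": "arm_command", "kwargs": {"fingers": [255,255,255,255,255,255,255,255], "offset": [[0,0,0.6],[0,0,0.6],[0,0,0.6],[0,0,0.6],[0,0,0.4],[0,0,0.2],[0,0,0],[0,0,0]], "yaw": [0,0,0,0,0,0,0,0]}}

```text
t: 24.12
tcp_pos: [0.523, -0.03, 0.0519]
tcp_rot: [-0.628, -3.078, 0.0]
ft_force: [-0.2, -0.3, -1.0]
opening: 0.0311
grasp_force: 30.0
```

>>> {"fn": "arm_command", "kwargs": {"fingers": [255,255,255,255,255,255,255,255], "offset": [[0,0,0.3],[0,0,0.3],[0,0,0.3],[0,0,0.2],[0,0,0.2],[0,0,0.1],[0,0,0],[0,0,0]], "yaw": [0,0,0,0,0,0,0,0]}}

```text
t: 24.78
tcp_pos: [0.523, -0.03, 0.0506]
tcp_rot: [-0.628, -3.078, 0.0]
ft_force: [-0.7, -0.5, -0.3]
opening: 0.0308
grasp_force: 30.0
```

>>> {"fn": "arm_command", "kwargs": {"fingers": [255,255,255,255,255,255,255,255], "offset": [[0,0,0.1],[0,0,0.1],[0,0,0.1],[0,0,0.1],[0,0,0],[0,0,0],[0,0,0],[0,0,0]], "yaw": [0,0,0,0,0,0,0,0]}}

```text
t: 25.45
tcp_pos: [0.523, -0.03, 0.0502]
tcp_rot: [-0.628, -3.078, 0.0]
ft_force: [-0.1, -0.0, -0.1]
opening: 0.0307
grasp_force: 30.0
```

>>> {"fn": "arm_command", "kwargs": {"fingers": [255,255,255,255,255,255,255,255], "offset": [[0,0,0.1],[0,0,0.1],[0,0,0.1],[0,0,0],[0,0,0],[0,0,0],[0,0,0],[0,0,0]], "yaw": [0,0,0,0,0,0,0,0]}}

```text
t: 26.12
tcp_pos: [0.523, -0.03, 0.0499]
tcp_rot: [-0.628, -3.078, 0.0]
ft_force: [0.1, -0.0, 0.1]
opening: 0.031
grasp_force: 30.0
```

>>> {"fn": "arm_command", "kwargs": {"fingers": [255,255,255,255,255,255,255,255], "offset": [[0,0,0.1],[0,0,0.1],[0,0,0],[0,0,0],[0,0,0],[0,0,0],[0,0,0],[0,0,0]], "yaw": [0,0,0,0,0,0,0,0]}}

```text
t: 26.78
tcp_pos: [0.523, -0.03, 0.0498]
tcp_rot: [0.628, 3.078, -0.0]
ft_force: [-0.0, -0.6, 2.0]
opening: 0.0312
grasp_force: 30.0
```

>>> {"fn": "arm_command", "kwargs": {"fingers": [170,120,100,100,100,100,100,100], "offset": [[0,0,0],[0,0,0],[0,0,0],[0,0,0],[0,0,0],[0,0,0],[0,0,0],[0,0,0]], "yaw": [0,0,0,0,0,0,0,0]}}

```text
t: 27.45
tcp_pos: [0.523, -0.03, 0.0496]
tcp_rot: [-0.628, -3.078, 0.0]
ft_force: [-0.1, 0.9, -0.3]
opening: 0.0533
grasp_force: 0.0
```

>>> {"fn": "arm_command", "kwargs": {"fingers": [100,100,50,0,0,0,0,0], "offset": [[0,0,-10],[0,0,-20],[0,0,-30],[0,0,-40],[0,0,-30],[0,0,-8],[0,0,0],[0,0,0]], "yaw": [0,0,0,0,0,0,0,0]}}

```text
t: 28.12
tcp_pos: [0.5228, -0.0299, 0.1878]
tcp_rot: [0.628, 3.077, -0.0]
ft_force: [0.2, -0.0, 0.3]
opening: 0.0868
grasp_force: 0.0
```

Run:
```python
from h import *
C=cal("wrist"); im,d=eyes.camera("wrist"); W=cloud("wrist",d,C)
st=np.array([.523,-.0302]); ringfit(W,st,.025,.048,.057,"hub top");ringfit(W,st,.04,.035,.044,"rim")
P=W.reshape(-1,3);P=P[(np.hypot(P[:,0]-.4665,P[:,1]-.2505)<.02)];print(len(P))
plan([.4665,.2505,.08])
```

```text
hub top 498 c [ 0.5233 -0.0304] r 0.0155 z [0.0491 0.0526 0.0542] rms 0.0002
rim 2114 c [ 0.5235 -0.0306] r 0.0362 z [0.0373 0.0407 0.042 ] rms 0.0002
666
tcp [ 0.522  -0.0298  0.1867] yaw of tool y 66.92 f [ 0.27 -0.68 -0.08] total shift [160.7 236.2 106.9] per row [20.09 29.52 13.36]
```

>>> {"fn": "arm_command", "kwargs": {"fingers": [0,0,0,0,0,0,0,0], "offset": [[15,22,0],[22,33,4],[22,33,9],[22,33,9],[22,33,9],[22,33,9],[19,30,14],[16,19,18]], "yaw": [0,0,0,0,0,0,0,0]}}

```text
t: 28.83
tcp_pos: [0.4671, 0.2525, 0.1138]
tcp_rot: [-0.626, -3.077, 0.0]
ft_force: [0.3, 0.5, 0.2]
opening: 0.0876
grasp_force: 0.0
```

>>> {"fn": "arm_command", "kwargs": {"fingers": [0,0,0,0,0,0,0,0], "offset": [[0,0,20],[0,0,20],[0,0,14],[0,0,10],[0,0,5],[0,0,0],[0,0,0],[0,0,0]], "yaw": [0,0,0,0,0,0,0,0]}}

```text
t: 29.5
tcp_pos: [0.4688, 0.2498, 0.0471]
tcp_rot: [0.629, 3.077, 0.001]
ft_force: [-0.3, -0.8, -0.2]
opening: 0.0876
grasp_force: 0.0
```

Run:
```python
from h import *
C=cal("wrist"); im,d=eyes.camera("wrist"); W=cloud("wrist",d,C); cv2.imwrite("pics/w5.png",im)
w=ringfit(W,np.array([.466,.249]),.025,.0165,.025,"barrel"); ringfit(W,np.array([.466,.249]),.03,.0025,.0075,"flange")
plan([w[0],w[1],.0135],1)
```

```text
barrel 1180 c [0.4666 0.2513] r 0.0138 z [0.018  0.0204 0.0216] rms 0.0002
flange 1741 c [0.4644 0.2482] r 0.0248 z [0.0034 0.0047 0.0059] rms 0.0018
tcp [0.469  0.2499 0.0474] yaw of tool y 66.9 f [ 0.04 -0.23  0.14] total shift [ 2.8  0.4 33.9] per row [ 2.81  0.35 33.87]
```

View pics/w5.png

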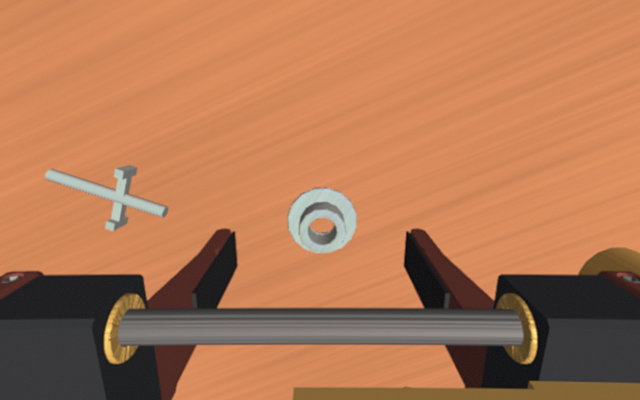

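>>> {"fn": "arm_command", "kwargs": {"fingers": [0,0,0,0,0,0,40,90], "offset": [[1.4,0.2,0],[1.4,0.2,6],[0,0,8],[0,0,8],[0,0,7],[0,0,4.2],[0,0,0],[0,0,0]], "yaw": [0,0,0,0,0,0,0,0]}}

```text
t: 30.22
tcp_pos: [0.4656, 0.2511, 0.0129]
tcp_rot: [-0.628, -3.077, 0.001]
ft_force: [-0.2, 0.3, -0.0]
opening: 0.0777
grasp_force: 0.0
```

>>> {"fn": "arm_command", "kwargs": {"fingers": [140,180,255,255,255,255,255,255], "offset": [[0,0,0],[0,0,0],[0,0,0],[0,0,0],[0,0,0],[0,0,0],[0,0,0],[0,0,0]], "yaw": [0,0,0,0,0,0,0,0]}}

```text
t: 30.88
tcp_pos: [0.4659, 0.2513, 0.0135]
tcp_rot: [0.628, 3.078, -0.0]
ft_force: [0.0, 0.6, 0.8]
opening: 0.0275
grasp_force: 30.0
```

Run:
```python
from h import *
plan([.5230,-.0300,.13],1)
```

```text
tcp [0.4659 0.2513 0.0135] yaw of tool y 66.92 f [0.03 0.56 0.83] total shift [-162.8 -236.4 -116.5] per row [-162.8  -236.44 -116.47]
```

>>> {"fn": "arm_command", "kwargs": {"fingers": [255,255,255,255,255,255,255,255], "offset": [[0,0,-10],[0,0,-20],[0,0,-28],[-10,-14,-30],[-20,-29,-20],[-22,-32,-8.5],[-22,-32,0],[-22,-32,0]], "yaw": [0,0,0,0,0,0,0,0]}}

```text
t: 31.55
tcp_pos: [0.5004, 0.0844, 0.1318]
tcp_rot: [0.626, 3.076, 0.001]
ft_force: [0.7, 0.1, -1.1]
opening: 0.0271
grasp_force: 30.0
```

>>> {"fn": "arm_command", "kwargs": {"fingers": [255,255,255,255,255,255,255,255], "offset": [[-22,-32,0],[-22,-32,0],[-15,-22,0],[-7.3,-11.4,0],[0,0,0],[0,0,0],[0,0,0],[0,0,0]], "yaw": [0,0,0,0,0,0,0,0]}}

```text
t: 32.22
tcp_pos: [0.5219, -0.0283, 0.13]
tcp_rot: [-0.626, -3.078, -0.0]
ft_force: [-0.9, 0.4, -0.3]
opening: 0.0273
grasp_force: 30.0
```

Run:
```python
from h import *
im=held([.5233,-.0302],sensors.observe()["tcp_pos"][2]+.0065,.0165); cv2.imwrite("pics/w6.png",im)
```

```text
tcp [ 0.522  -0.0283  0.13  ] yaw of tool y 67.02 f [-0.22  0.21 -0.28] total shift [-1.9 -1.2 -0. ] per row [-1.94 -1.24 -0.02]
held 1809 c [ 0.5218 -0.0285] r 0.0147 z [0.1336 0.1368 0.1381] rms 0.001
tip few 0
base 4719 c [ 0.523  -0.0301] r 0.0495 z [0.0096 0.0108 0.0119] rms 0.0002
held [-0.06 -0.31]
base [-1.8 -1.3]
```

View pics/w6.png

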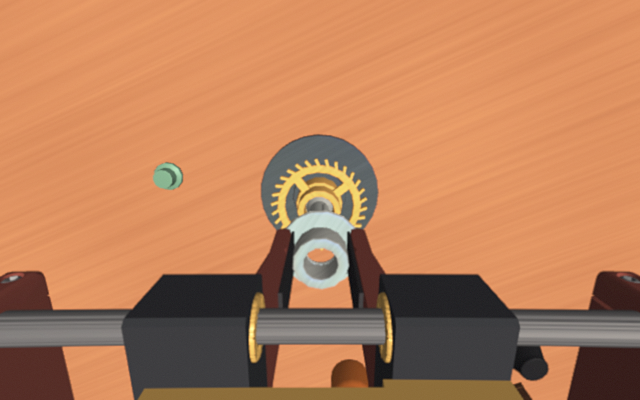

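>>> {"fn": "arm_command", "kwargs": {"fingers": [255,255,255,255,255,255,255,255], "offset": [[-0.5,-0.4,4],[0,0,6],[0,0,6],[0,0,4],[0,0,1.5],[0,0,0],[0,0,0],[0,0,0]], "yaw": [0,0,0,0,0,0,0,0]}}

```text
t: 32.93
tcp_pos: [0.523, -0.0305, 0.1086]
tcp_rot: [0.629, 3.078, -0.0]
ft_force: [-0.4, 0.4, -0.8]
opening: 0.0273
grasp_force: 30.0
```

Run:
```python
from h import *
im=held([.5233,-.0300],sensors.observe()["tcp_pos"][2]+.0065,.0165)
```

```text
tcp [ 0.523  -0.0305  0.1086] yaw of tool y 66.92 f [ 0.43  0.29 -1.11] total shift [-0.1  0.5  0.1] per row [-0.06  0.54  0.07]
held 1812 c [ 0.5228 -0.0307] r 0.0147 z [0.1122 0.1155 0.1167] rms 0.001
tip few 1
base 5376 c [ 0.523  -0.0302] r 0.0495 z [0.0096 0.0108 0.0119] rms 0.0002
held [ 0.07 -0.3 ]
base [0.11 0.26]
```

>>> {"fn": "arm_command", "kwargs": {"fingers": [255,255,255,255,255,255,255,255], "offset": [[0,0.5,1],[0,0,2],[0,0,2],[0,0,2],[0,0,2],[0,0,1.5],[0,0,0.5],[0,0,0]], "yaw": [0,0,0,0,0,0,0,0]}}

```text
t: 33.65
tcp_pos: [0.5229, -0.0299, 0.0972]
tcp_rot: [-0.628, -3.078, 0.0]
ft_force: [-0.2, -0.7, -1.2]
opening: 0.0272
grasp_force: 30.0
```

>>> {"fn": "arm_command", "kwargs": {"fingers": [255,255,255,255,255,255,255,255], "offset": [[0,0,0.4],[0,0,0.4],[0,0,0.4],[0,0,0.4],[0,0,0.4],[0,0,0.4],[0,0,0.2],[0,0,0]], "yaw": [0,0,0,0,0,0,0,0]}}

```text
t: 34.32
tcp_pos: [0.523, -0.0299, 0.0948]
tcp_rot: [-0.628, -3.078, 0.0]
ft_force: [0.8, 0.0, -1.1]
opening: 0.027
grasp_force: 30.0
```

Run:
```python
from h import *
im=held([.5233,-.0300],sensors.observe()["tcp_pos"][2]+.0065,.0165)
```

```text
tcp [ 0.523  -0.0299  0.0948] yaw of tool y 66.92 f [-0.5  -0.19  0.28] total shift [-0.3  0.   0. ] per row [-0.31  0.03  0.02]
held 1816 c [ 0.5228 -0.03  ] r 0.0146 z [0.0984 0.1017 0.1029] rms 0.0009
tip 467 c [ 0.5256 -0.0315] r 0.0067 z [0.0842 0.0901 0.0941] rms 0.0007
base 5791 c [ 0.5229 -0.0301] r 0.0494 z [0.0096 0.0108 0.0119] rms 0.0002
held [ 0.07 -0.11]
tip [-3.06 -0.45]
base [-0.03 -0.19]
```

>>> {"fn": "arm_command", "kwargs": {"fingers": [255,255,255,255,255,255,255,255], "offset": [[-0.2,0,0.4],[0,0,0.5],[0,0,0.5],[0,0,0.5],[0,0,0.5],[0,0,0.5],[0,0,0.5],[0,0,0.4]], "yaw": [0,0,0,0,0,0,0,0]}}

```text
t: 35.03
tcp_pos: [0.5232, -0.03, 0.091]
tcp_rot: [-0.628, -3.078, 0.0]
ft_force: [-0.5, -0.3, -1.4]
opening: 0.0268
grasp_force: 30.0
```

>>> {"fn": "arm_command", "kwargs": {"fingers": [255,255,255,255,255,255,255,255], "offset": [[0,0,0.6],[0,0,0.8],[0,0,0.8],[0,0,0.8],[0,0,0.8],[0,0,0.8],[0,0,0.8],[0,0,0.6]], "yaw": [0,0,0,0,0,0,0,0]}}

```text
t: 35.7
tcp_pos: [0.5232, -0.03, 0.0855]
tcp_rot: [0.628, 3.078, -0.0]
ft_force: [-1.3, 0.2, 5.5]
opening: 0.0271
grasp_force: 30.0
```

>>> {"fn": "arm_command", "kwargs": {"fingers": [255,255,255,255,255,255,255,255], "offset": [[0,0,0.8],[0,0,0.9],[0,0,0.9],[0,0,0.9],[0,0,0.9],[0,0,0.9],[0,0,0.9],[0,0,0.8]], "yaw": [0,0,0,0,0,0,0,0]}}

```text
t: 36.37
tcp_pos: [0.5231, -0.0301, 0.0786]
tcp_rot: [0.628, 3.078, -0.0]
ft_force: [-1.8, 0.8, 7.1]
opening: 0.0268
grasp_force: 30.0
```

>>> {"fn": "arm_command", "kwargs": {"fingers": [255,255,255,255,255,255,255,255], "offset": [[0,0,0.8],[0,0,0.9],[0,0,0.9],[0,0,0.9],[0,0,0.9],[0,0,0.9],[0,0,0.9],[0,0,0.8]], "yaw": [0,0,0,0,0,0,0,0]}}

```text
t: 37.03
tcp_pos: [0.5232, -0.0301, 0.0715]
tcp_rot: [0.628, 3.078, -0.0]
ft_force: [-2.8, 0.1, 6.8]
opening: 0.0275
grasp_force: 30.0
```

Run:
```python
from h import *
im=held([.5233,-.0300],sensors.observe()["tcp_pos"][2]+.0065,.0165)
```

```text
tcp [ 0.5231 -0.0301  0.0714] yaw of tool y 66.93 f [-1.11  0.4   3.64] total shift [-0.2  0.1 -0.2] per row [-0.16  0.12 -0.16]
held 1789 c [ 0.5231 -0.0305] r 0.0148 z [0.0756 0.0786 0.0802] rms 0.001
tip 647 c [ 0.523  -0.0305] r 0.0071 z [0.0835 0.0873 0.0912] rms 0.0002
base 6723 c [ 0.523  -0.0302] r 0.0495 z [0.0096 0.0108 0.0118] rms 0.0001
held [-0.05 -0.37]
tip [-0.01 -0.39]
base [ 0.07 -0.11]
```

>>> {"fn": "arm_command", "kwargs": {"fingers": [255,255,255,255,255,255,255,255], "offset": [[0,0,0.7],[0,0,0.7],[0,0,0.7],[0,0,0.7],[0,0,0.6],[0,0,0.4],[0,0,0.3],[0,0,0.2]], "yaw": [0,0,0,0,0,0,0,0]}}

```text
t: 37.75
tcp_pos: [0.523, -0.03, 0.0671]
tcp_rot: [-0.628, -3.078, 0.0]
ft_force: [-2.8, 0.2, 5.3]
opening: 0.0269
grasp_force: 30.0
```

>>> {"fn": "arm_command", "kwargs": {"fingers": [255,255,255,255,255,255,255,255], "offset": [[0,0,0.1],[0,0,0.1],[0,0,0.1],[0,0,0.1],[0,0,0.1],[0,0,0.1],[0,0,0.1],[0,0,0.1]], "yaw": [0,0,0,0,0,0,0,0]}}

```text
t: 38.42
tcp_pos: [0.5231, -0.03, 0.0663]
tcp_rot: [-0.628, -3.078, 0.0]
ft_force: [-2.7, 0.5, 5.6]
opening: 0.0272
grasp_force: 30.0
```

>>> {"fn": "arm_command", "kwargs": {"fingers": [255,255,255,255,255,255,255,255], "offset": [[0,0,0.1],[0,0,0],[0,0,0.1],[0,0,0],[0,0,0.1],[0,0,0],[0,0,0.1],[0,0,0]], "yaw": [0,0,0,0,0,0,0,0]}}

```text
t: 39.08
tcp_pos: [0.523, -0.03, 0.0659]
tcp_rot: [-0.628, -3.078, 0.0]
ft_force: [-2.8, 0.5, 4.9]
opening: 0.0271
grasp_force: 30.0
```

>>> {"fn": "arm_command", "kwargs": {"fingers": [255,255,255,255,255,255,255,255], "offset": [[0,0,0.1],[0,0,0],[0,0,0.1],[0,0,0],[0,0,0.1],[0,0,0],[0,0,0],[0,0,0]], "yaw": [0,0,0,0,0,0,0,0]}}

```text
t: 39.75
tcp_pos: [0.5231, -0.03, 0.0657]
tcp_rot: [-0.628, -3.078, 0.0]
ft_force: [-1.2, 0.6, 6.3]
opening: 0.0269
grasp_force: 30.0
```

>>> {"fn": "arm_command", "kwargs": {"fingers": [255,255,255,255,255,255,255,255], "offset": [[0,0,0.1],[0,0,0],[0,0,0.1],[0,0,0],[0,0,0],[0,0,0],[0,0,0],[0,0,0]], "yaw": [0,0,0,0,0,0,0,0]}}

```text
t: 40.42
tcp_pos: [0.5231, -0.03, 0.0656]
tcp_rot: [-0.628, -3.078, 0.0]
ft_force: [-3.0, 0.6, 8.5]
opening: 0.0275
grasp_force: 30.0
```

>>> {"fn": "arm_command", "kwargs": {"fingers": [255,255,255,255,255,255,255,255], "offset": [[0,0,0.1],[0,0,0.1],[0,0,0],[0,0,0],[0,0,0],[0,0,0],[0,0,0],[0,0,0]], "yaw": [0,0,0,0,0,0,0,0]}}

```text
t: 41.08
tcp_pos: [0.523, -0.03, 0.0655]
tcp_rot: [-0.628, -3.078, 0.0]
ft_force: [-3.3, 0.7, 8.6]
opening: 0.0269
grasp_force: 30.0
```

Run:
```python
from h import *
f=[]
plan([.523,-.03,.0655],1); im=held([.5233,-.0300],.0725,.0165); print(sensors.observe()["ft_force"])
```

```text
tcp [ 0.523  -0.03    0.0655] yaw of tool y 66.93 f [-3.3   0.73  8.63] total shift [ 0. -0. -0.] per row [ 0.03 -0.02 -0.01]
tcp [ 0.5231 -0.03    0.0655] yaw of tool y 66.93 f [-2.2   1.45  9.86] total shift [-0.2  0.1  0. ] per row [-0.19  0.09  0.02]
held 1567 c [ 0.5231 -0.0305] r 0.0144 z [0.0697 0.0726 0.0749] rms 0.0011
tip 696 c [ 0.5229 -0.0303] r 0.007 z [0.0835 0.0874 0.0913] rms 0.0002
base 6998 c [ 0.523  -0.0303] r 0.0495 z [0.0096 0.0108 0.0118] rms 0.0002
held [-0.25 -0.41]
tip [-0.03 -0.35]
base [-0.1  -0.33]
[-2.19792037  1.45400631  9.8561799 ]
```

>>> {"fn": "arm_command", "kwargs": {"fingers": [255,255,255,255,255,255,255,255], "offset": [[0,0,0.1],[0,0,0.1],[0,0,0.1],[0,0,0],[0,0,0],[0,0,0],[0,0,0],[0,0,0]], "yaw": [0,0,0,0,0,0,0,0]}}

```text
t: 41.8
tcp_pos: [0.5231, -0.03, 0.0654]
tcp_rot: [0.628, 3.078, -0.0]
ft_force: [-4.2, 0.4, 11.2]
opening: 0.0271
grasp_force: 30.0
```

>>> {"fn": "arm_command", "kwargs": {"fingers": [255,255,255,255,255,255,255,255], "offset": [[0,0,0.1],[0,0,0.1],[0,0,0.1],[0,0,0],[0,0,0],[0,0,0],[0,0,0],[0,0,0]], "yaw": [0,0,0,0,0,0,0,0]}}

```text
t: 42.47
tcp_pos: [0.5231, -0.03, 0.0653]
tcp_rot: [0.628, 3.078, -0.0]
ft_force: [-3.4, 0.8, 13.4]
opening: 0.0272
grasp_force: 30.0
```

>>> {"fn": "arm_command", "kwargs": {"fingers": [255,255,255,255,255,255,255,255], "offset": [[0,0,0.1],[0,0,0.1],[0,0,0.1],[0,0,0.1],[0,0,0],[0,0,0],[0,0,0],[0,0,0]], "yaw": [0,0,0,0,0,0,0,0]}}

```text
t: 43.13
tcp_pos: [0.5231, -0.03, 0.0651]
tcp_rot: [0.628, 3.078, -0.0]
ft_force: [-4.7, 1.0, 16.2]
opening: 0.0271
grasp_force: 30.0
```

>>> {"fn": "arm_command", "kwargs": {"fingers": [255,255,255,255,255,255,255,255], "offset": [[0,0,0.1],[0,0,0.1],[0,0,0],[0,0,0],[0,0,0],[0,0,0],[0,0,0],[0,0,0]], "yaw": [0,0,0,0,0,0,0,0]}}

```text
t: 43.8
tcp_pos: [0.5232, -0.03, 0.0651]
tcp_rot: [0.628, 3.078, -0.0]
ft_force: [-5.2, 1.1, 17.8]
opening: 0.0273
grasp_force: 30.0
```

>>> {"fn": "arm_command", "kwargs": {"fingers": [255,255,255,255,220,170,140,140], "offset": [[0,0,-0.3],[0,0,-0.3],[0,0,-0.3],[0,0,0],[0,0,0],[0,0,0],[0,0,0],[0,0,0]], "yaw": [0,0,0,0,0,0,0,0]}}

```text
t: 44.47
tcp_pos: [0.5235, -0.0301, 0.0645]
tcp_rot: [0.628, 3.078, -0.0]
ft_force: [-0.1, -0.3, -0.5]
opening: 0.0377
grasp_force: 0.0
```

>>> {"fn": "arm_command", "kwargs": {"fingers": [100,60,60,60,60,30,0,0], "offset": [[0,0,0],[0,0,0],[0,0,-6],[0,0,-20],[0,0,-30],[0,0,-40],[0,0,-20],[0,0,0]], "yaw": [0,0,0,0,0,0,0,0]}}

```text
t: 45.13
tcp_pos: [0.5266, -0.0306, 0.1858]
tcp_rot: [0.626, 3.069, 0.0]
ft_force: [1.2, 0.5, -0.0]
opening: 0.0836
grasp_force: 0.0
```

Run:
```python
from h import *
C=cal("wrist"); im,d=eyes.camera("wrist"); W=cloud("wrist",d,C); cv2.imwrite("pics/w7.png",im)
st=np.array([.523,-.0302]); ringfit(W,st,.014,.069,.0755,"bushing top");ringfit(W,st,.03,.052,.06,"flange");ringfit(W,st,.038,.035,.044,"rim")
```

```text
bushing top 541 c [ 0.5231 -0.0303] r 0.0135 z [0.0709 0.0725 0.0738] rms 0.0002
flange 968 c [ 0.5235 -0.0304] r 0.0216 z [0.0552 0.0567 0.058 ] rms 0.0001
rim 1765 c [ 0.5236 -0.0304] r 0.0362 z [0.0388 0.0405 0.0417] rms 0.0002
```

View pics/w7.png

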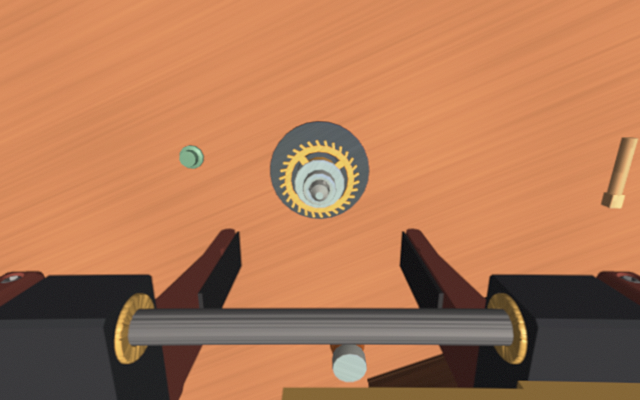

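```bash
python3 -c "
from cell import manip
print(manip.close_job())"
```

```text
the job is handed in; nothing more can be done
None
```

I threaded the spacer, wheel and bushing onto the arbor in that order, bedded the stack with about 12 N over the drag (estimated from the wrist force), released it, and handed the job in at about 45 s; the hand-in returned no verdict.

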